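Change the board in the soldering carrier

ROBOT

A 6-joint arm with a two-finger parallel gripper is mounted at the origin on a cart in front of the work surface, level with it; the furniture and walls round the work are solid. World frame = base frame: x ahead of the robot, y to its left, z up, the work surface at z = 0. Lengths are in mm, angles in rad, forces in N, time in s.
With the tool pointing down it reaches from about 400 to 925 mm from the base axis. Payload 12.5 kg.
Tool frame: the origin (TCP) lies on the mounting face of the last link; the fingertips stand 190 mm ahead of it and the grasp point (between the pads) lies 171 mm ahead of it (env.tcp_to_tips is the distance from the TCP to the fingertips, in mm); x points along the fingers, y is the direction in which the jaws open and shut, and the axes are right-handed (so a half turn about x gives the same grasp; the last joint's range is limited). The gripper opens to 95 mm and grips with 3 to 60 N. Pads are 20 mm wide; open, the fingers measure 119 mm over their backs; the gripper's body (75 mm by 180 mm) begins 59 mm behind the grasp point.
Start: joints at [1.214, 0.491, 1.559, -0, 1.092, -0.106], TCP at [155.088, 605.452, 404.761] pointing down, gripper open.
Joint ranges: [-3.1, 3.1], [-0.84, 2.19], [0.05, 2.79], [-1.13, 4.28], [0.06, 2.93], [-2.69, 2.69]. Speed limits (rad/s): [2.22, 2.22, 2.79, 3.14, 3.14, 3.14].

INTERFACE

Orientations are given as [roll, pitch, yaw] about the fixed x, y, z axes, in that order (R = Rz(yaw) Ry(pitch) Rx(roll)).
In Python, from cell import monitor, cams, job, env gives the robot as it stands. The module is installed in compiled form; this text tells all that it offers.
- The arm moves only by the tool apply_moves, never from a script. Its argument "series" is a list of rows, each a list of 3 entries, a list of its own where there are three numbers: the closure, from -1 (fully open) to 1 (shut), so that 0 is half open, then the shift along the tool's x, y, z in cm, then the turn about the tool's x in rad. A call has 1 to 20 rows; each row is the pose to reach, as a shift and turn from the pose commanded when the call began, along the tool's axes at that moment; what a row does not reach only later rows make up. A row lasts 1/8 s, in which the tool goes at most 62.5 mm and 10.7 degrees, less where a joint would pass 70% of its speed; a pose out of reach is approached as far as the arm can. A call with a gripper value outside its range is refused whole. The fingers move at their own pace and stop on an object; the grip force is fixed at half the most. Time passes only in rows, so rows that repeat a pose let the fingers close. It gives the time, the measured TCP pose, the force and the opening at its end, in the units of the state.
- monitor.state(): the state, without advancing time (a new reading comes with each control period).
- cams.read_camera(name): name is "side" or "top"; returns a dict with "image" (384x512x3 uint8, red, green, blue), "fx", "fy", "cx", "cy" (pixels), "position" and "orientation" of the camera in the world. Camera axes: x right, y down, z forward; pixel columns grow to the right and rows downward; lengths in mm; the calibration is good to about 2 mm. A picture is of the moment at which its call begins. There is no depth.
- job.job_done(): hands the job in, once; it reports no verdict.
The state is a dict: "t": time; "joints": joint angles; "qvel": joint speeds; "tau": joint torques, N m; "eef_pos": TCP position; "tcp_rot": TCP orientation; "ft_force": force on the tool from outside, world axes, zero at the start; "moment": the same for the moment, N m; "opening": opening from 0.0 (shut) to 1.0 (fully open).
Only numpy, scipy, OpenCV 4.12 (cv2) and the standard library are available. Lean on these libraries where they do the work, as an engineer would, in place of code of your own. Each camera call takes 0.05 s, during which the arm holds its last target. There are 200 camera calls.

TASK

The soldered board in the black carrier is finished: lift off the red and the blue hold-down bar that lie over it and lay both flat in the grey tray, then set the finished board on the rails of the green cradle and put the waiting board from the yellow cradle into the carrier's nest. Last, put each bar back, fully down over the two pins with its own colour. Leave the brown bottle and the tip cleaner standing where they are.

Things in the scene. Friction and masses are not known exactly. Their poses are not given: they have to be found in the camera images.
- carrier: Black board carrier, fixed, plate 122 (x) x 124 (y) x 8 mm; origin: centre of its underside, 5 mm above the bench top. Board nest: 4 corner ledges 24 mm above the origin, walls flaring outward up to 36 mm high. Steel pins, 6 mm thick with tapered tips, at x = -30 (red shoulders and stripe) and x = +30 mm (blue), y = -44 and +44 mm; shoulders 38 mm, pin tips 54 mm above the origin.
- bar_red: Red hold-down bar, loose, 80 g, 110 mm long (its y), 12 wide, 6 thick, eyes of 22 mm with 11 mm holes at y = -44 and +44 mm; origin: centre of its underside. Black grip block with red top amid it: 16 (x) x 32 mm (y), 6 to 30 mm above the origin. Starts over the red pins, along the carrier's y, underside on the shoulders, either way round.
- bar_blue: Blue hold-down bar, the same as the red one but blue (grip block with blue top); starts over the blue pins of the carrier.
- board_done: The finished board: black circuit board, loose, 28 g, 61 (x) x 81 mm (y), edge 2 mm thick, parts up to 12 mm high; origin: centre of its underside. Lies in the nest under the bars, its y along the carrier's x (either way round), 2.5 mm of play; the nest catches a board up to 6 mm off. The middle of the long edges is open for fingers, 16 mm clear down to the plate.
- board_next: The waiting board: the same kind of board, but with a strip of amber masking tape across it; lies on the yellow cradle, its y roughly along the cradle's x. It belongs in the nest centred on the carrier's origin, underside 24 mm above it, its y along the carrier's x, either way round.
- cradle_green: Green cradle for the finished board, fixed: base 104 (x) x 100 (y) x 6 mm, two rubber-topped rails 46 mm long along y at x = -28 and +28 mm; origin: centre of its underside, 5 mm above the bench top. A board lies across both rails, centred, underside 24 mm above the origin, its y along the cradle's x, either way round.
- cradle_yellow: Yellow cradle, fixed, the same shape as the green one; holds the waiting board at the start.
- bar_tray: Shallow grey tray with dark floor, fixed, 116 (x) x 134 (y) mm, rim 4 mm wide and 8 mm high; origin: centre of its underside, 5 mm above the bench top, floor 3 mm above the origin. Room for both bars side by side along its y, at x = -26 and +26 mm.
- alcohol_bottle: Small brown bottle with black cap, loose, 38 mm across, 80 mm high, standing at the back of the bench; stays where it is. Origin: centre of its underside.
- tip_cleaner: Black cup with brass wool, loose, 62 mm across, 40 mm high, standing at the back of the bench; stays where it is. Origin: centre of its underside. (Near these also stand, fixed: a cordless drill on its base at x above 0.57, y -0.21 to -0.02, up to 0.22 m high, keep the hand clear of it; a shelf whose front edge is at x = 0.62, 0.36 m up.)

How it is judged (in metres and radians):
On the way, in this order (a step that is already met when the one before it is completed fails the run):
1. both bars lie flat in the grey tray, released, the finished board still in the carrier (x of bar_red in the frame of bar_tray between -0.048 and 0.048 m and y of bar_red in the frame of bar_tray between -0.03 and 0.03 m and z of bar_red in the frame of bar_tray between 0 and 0.007 m and angle between each of bar_red, bar_blue's own z axis and vertical below 0.1 rad and x of bar_blue in the frame of bar_tray between -0.048 and 0.048 m and y of bar_blue in the frame of bar_tray between -0.03 and 0.03 m and z of bar_blue in the frame of bar_tray between 0 and 0.007 m and contact force between the fingers and bar_red below 0.05 N and contact force between the fingers and bar_blue below 0.05 N and x of board_done in the frame of carrier between -0.006 and 0.006 m and y of board_done in the frame of carrier between -0.006 and 0.006 m and z of board_done in the frame of carrier between 0.021 and 0.027 m and angle between the y axis of board_done and the x axis of carrier, either way round below 0.12 rad and angle between board_done's own z axis and vertical below 0.12 rad), for 0.2 s.
2. the finished board lies on the rails of the green cradle, released (x of board_done in the frame of cradle_green between -0.012 and 0.012 m and y of board_done in the frame of cradle_green between -0.012 and 0.012 m and z of board_done in the frame of cradle_green between 0.021 and 0.027 m and angle between the y axis of board_done and the x axis of cradle_green, either way round below 0.25 rad and angle between board_done's own z axis and vertical below 0.12 rad and contact force between the fingers and board_done below 0.05 N and linear speed of board_done below 0.02 m/s), for 0.2 s.
3. the waiting board lies in the carrier's nest, released, both bars still in the tray (x of bar_red in the frame of bar_tray between -0.048 and 0.048 m and y of bar_red in the frame of bar_tray between -0.03 and 0.03 m and z of bar_red in the frame of bar_tray between 0 and 0.007 m and angle between each of bar_red, bar_blue's own z axis and vertical below 0.1 rad and x of bar_blue in the frame of bar_tray between -0.048 and 0.048 m and y of bar_blue in the frame of bar_tray between -0.03 and 0.03 m and z of bar_blue in the frame of bar_tray between 0 and 0.007 m and contact force between the fingers and bar_red below 0.05 N and contact force between the fingers and bar_blue below 0.05 N and x of board_next in the frame of carrier between -0.006 and 0.006 m and y of board_next in the frame of carrier between -0.006 and 0.006 m and z of board_next in the frame of carrier between 0.021 and 0.027 m and angle between the y axis of board_next and the x axis of carrier, either way round below 0.12 rad and angle between board_next's own z axis and vertical below 0.12 rad and contact force between the fingers and board_next below 0.05 N and linear speed of board_next below 0.02 m/s), for 0.2 s.
At the end, for the whole second after the job is handed in: Each bar is down on its own colour's pins (within 6 mm, 3 mm in height, 0.12 rad), the waiting board lies level in the nest (6 mm, 3 mm in height, 0.12 rad), the finished board level on both green cradle rails (12 mm, 3 mm in height, 0.25 rad), all at rest and released (x of bar_red in the frame of carrier between -0.036 and -0.024 m and y of bar_red in the frame of carrier between -0.006 and 0.006 m and z of bar_red in the frame of carrier between 0.035 and 0.041 m and angle between the y axis of each of bar_red, bar_blue and the y axis of carrier, either way round below 0.12 rad and x of bar_blue in the frame of carrier between 0.024 and 0.036 m and y of bar_blue in the frame of carrier between -0.006 and 0.006 m and z of bar_blue in the frame of carrier between 0.035 and 0.041 m and x of board_next in the frame of carrier between -0.006 and 0.006 m and y of board_next in the frame of carrier between -0.006 and 0.006 m and z of board_next in the frame of carrier between 0.021 and 0.027 m and angle between the y axis of board_next and the x axis of carrier, either way round below 0.12 rad and angle between each of board_next, board_done's own z axis and vertical below 0.12 rad and x of board_done in the frame of cradle_green between -0.012 and 0.012 m and y of board_done in the frame of cradle_green between -0.012 and 0.012 m and z of board_done in the frame of cradle_green between 0.021 and 0.027 m and angle between the y axis of board_done and the x axis of cradle_green, either way round below 0.25 rad and linear speed of each of bar_red, bar_blue, board_done, board_next below 0.02 m/s); the robot touches nothing.
It fails at once if the brown bottle or the tip cleaner was shifted by more than 15 mm or tipped (distance of any of alcohol_bottle, tip_cleaner from where it was at the start of the episode above 0.015 m or angle between any of alcohol_bottle, tip_cleaner's own z axis and vertical above 0.3 rad).
It fails at once if a board was turned over or stood on edge (angle between any of board_done, board_next's own z axis and vertical above 1 rad).
It also fails if it takes over 144 s, if anything falls off the work surface, if the arm or the gripper's body presses on something with over 40 N, if the wrist force passes 120 N, or if a joint passes its speed limit or range.

## Working session

There is one attempt and no reset: what is moved stays moved. The work goes in short steps, Python scripts to look and compute and a tool call to move; the robot and the scene stay as the last step left them, time stands still between calls to the robot, and variables do not carry over. Pictures are saved under pics/ and viewed, about 12 in all and at most 16, crops included, and the job is handed in when it is done.

Besides the shell and the picture viewer there is one more tool, called after "Request:" as name([rows], argument=value, ...), one row to a line, values as JSON. apply_moves: Moves the arm, as the interface text tells. Its arguments: {"type":"object","properties":{"series":{"type":"array"}},"required":["series"]}

```bash
mkdir -p pics; cat > h.py <<'E'
import numpy as np, cv2
from scipy.spatial.transform import Rotation as R
from cell import monitor, cams, job, env
def shot(n,name):
    c=cams.read_camera(n); cv2.imwrite(f'pics/{name}.png',c['image'][:,:,::-1]); return c
def rot(c):
    o=np.array(c['orientation'],float)
    return o if o.shape==(3,3) else R.from_euler('xyz',o).as_matrix()
def pix2w(c,u,v,z):
    d=rot(c)@np.array([(u-c['cx'])/c['fx'],(v-c['cy'])/c['fy'],1]); p=np.array(c['position'],float)
    return p+d*(z-p[2])/d[2]
def w2pix(c,P):
    q=rot(c).T@(np.array(P,float)-np.array(c['position'],float)); return [c['fx']*q[0]/q[2]+c['cx'],c['fy']*q[1]/q[2]+c['cy']]
E
python3 - <<'E'
from h import *
print(monitor.state(), env.tcp_to_tips)
for n in('top','side'):
    c=shot(n,n+'0'); print({k:v for k,v in c.items() if k!='image'})
    cv2.imwrite(f'pics/{n}0b.png',cv2.resize(cv2.imread(f'pics/{n}0.png'),(800,600),interpolation=cv2.INTER_CUBIC))
E
```

```text
{'t': 0.0, 'joints': array([ 1.21439225e+00,  4.91533090e-01,  1.55944345e+00,  1.11446409e-05,
        1.09170584e+00, -1.05602205e-01]), 'qvel': array([-0.00074874, -0.00032564,  0.00190267, -0.0011737 , -0.00032728,
       -0.00067626]), 'tau': array([-1.23677208e-03, -6.12625122e+01, -2.58193338e+01,  6.92244200e-02,
        4.82199644e-02, -1.86940943e-04]), 'eef_pos': array([155.07856569, 605.41669754, 404.18014878]), 'tcp_rot': array([-1.68546877,  1.56970656, -1.93627578]), 'ft_force': array([0.22919213, 0.04914118, 0.7472976 ]), 'moment': array([ 0.01137361,  0.00778119, -0.01657541]), 'opening': 0.9996121394990719} 190.1
{'fx': 461.00872593358287, 'fy': 461.00872593358287, 'cx': 255.93179673136822, 'cy': 187.9563389903994, 'position': array([ 336.35629254,  -25.77073842, 1355.54898019]), 'orientation': array([-3.03012848, -0.01122596, -1.55981607])}
{'fx': 354.3676972110509, 'fy': 354.3676972110509, 'cx': 259.61531266638303, 'cy': 187.6906720631318, 'position': array([-199.89082129,  -49.59975383,  752.14211168]), 'orientation': array([-2.37296846, -0.00642618, -1.52310742])}
```

View pics/top0b.png

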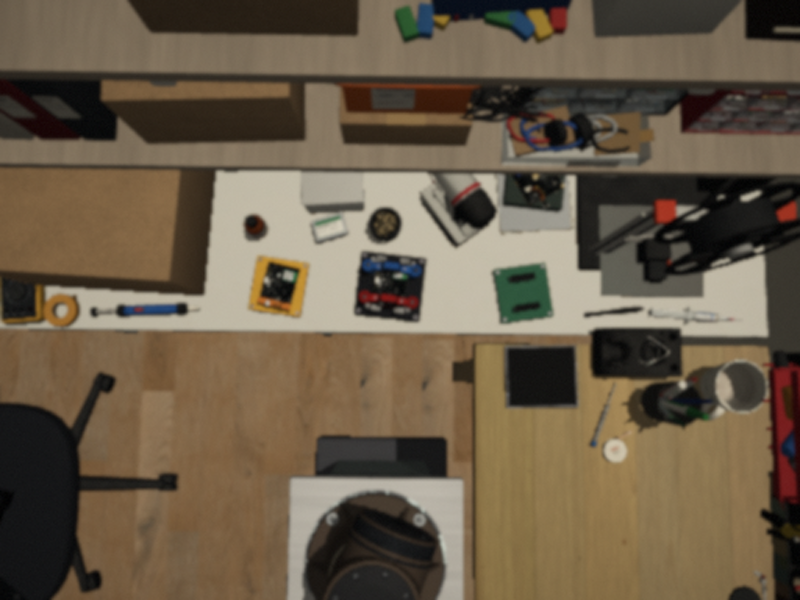

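View pics/side0b.png

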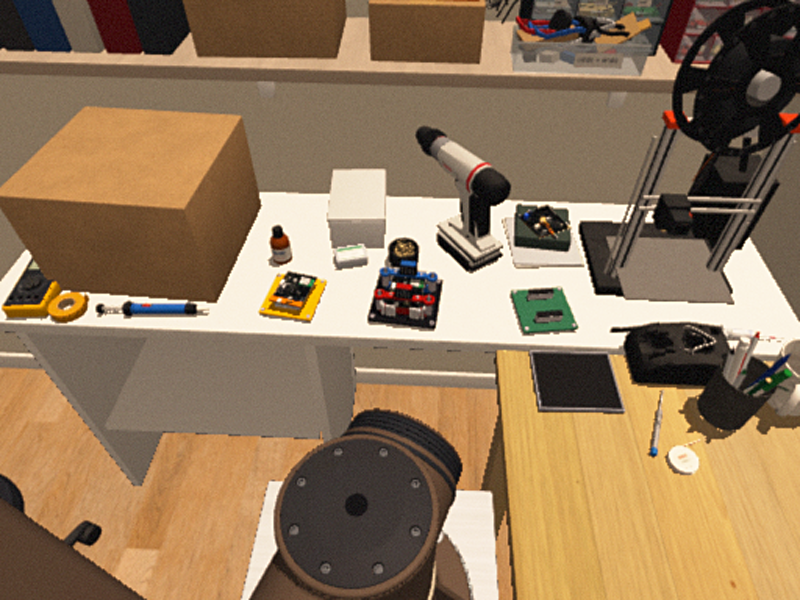

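```bash
cat >> h.py <<'E'
def tiles(img,cs,name,w=64,h=48,s=6):
    T=[]
    for (u,v) in cs:
        x0,y0=int(u-w//2),int(v-h//2); t=cv2.resize(img[y0:y0+h,x0:x0+w],(w*s,h*s),interpolation=cv2.INTER_CUBIC)
        for k in range(0,w,8): cv2.putText(t,str(x0+k),(k*s,10),0,.35,(255,0,255),1); cv2.line(t,(k*s+s//2,12),(k*s+s//2,18),(255,0,255),1)
        for k in range(8,h,8): cv2.putText(t,str(y0+k),(0,k*s+s//2+4),0,.35,(255,0,255),1); cv2.line(t,(24,k*s+s//2),(30,k*s+s//2),(255,0,255),1)
        T.append(t)
    if len(T)==1: o=T[0]
    else: o=np.vstack([np.hstack(T[i:i+2]) for i in range(0,len(T),2)])
    cv2.imwrite(f'pics/{name}.png',o)
E
python3 - <<'E'
from h import *
tiles(cv2.imread('pics/top0.png'),[(250,183),(179,183),(335,187),(346,241)],'t1')
tiles(cv2.imread('pics/side0.png'),[(260,190),(188,189),(348,198),(369,244)],'s1')
E
```

```text
(no output)
```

View pics/t1.png

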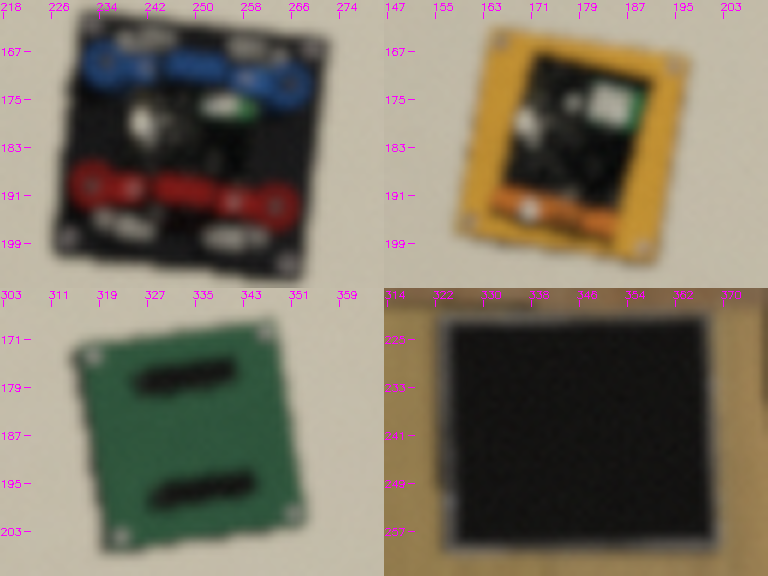

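View pics/s1.png

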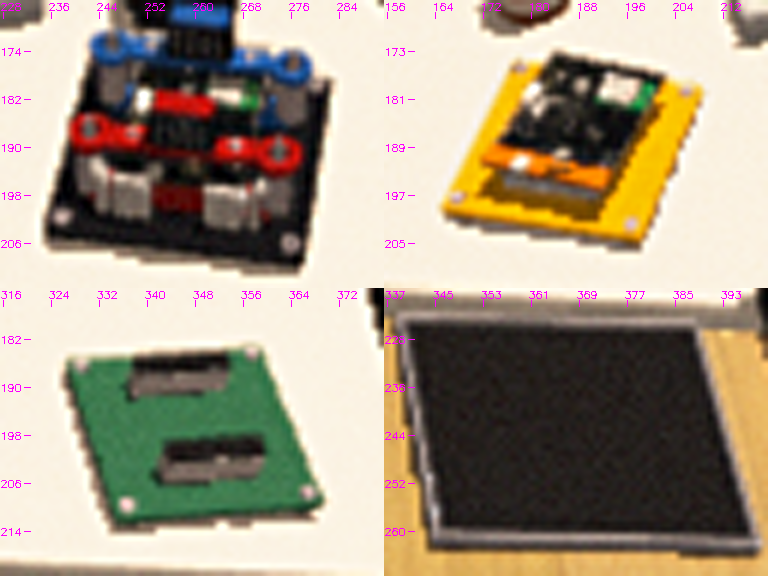

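```bash
cat > m.py <<'E'
from h import *
import json
C={n:cams.read_camera(n) for n in('top','side')}
O={'top':[(218,159),(147,159),(303,163),(314,217)],'side':[(228,166),(156,165),(316,174),(337,220)]}
def P(cam,t,pts,z):
    off=[(0,0),(384,0),(0,288),(384,288)][t]; o=O[cam][t]
    return np.array([pix2w(C[cam],o[0]+(x-off[0]-2.5)/6,o[1]+(y-off[1]-2.5)/6,z)[:2] for x,y in pts])
def show(l,a):
    print(l,a.round(0).tolist(),'c',a.mean(0).round(1),'d01',np.linalg.norm(a[1]-a[0]).round(1),'yaw01',np.degrees(np.arctan2(*(a[0]-a[1])[::-1])).round(1))
show('scr T',P('top',0,[(93,25),(314,47),(290,263),(68,236)],13))
show('plate T',P('top',0,[(82,12),(328,40),(303,280),(55,254)],13))
for l,t,s in(('red',[(93,185),(277,207)],[(91,130),(278,153)]),('blue',[(106,63),(290,85)],[(113,46),(291,68)])):
    show(l+' T',P('top',0,t,49)); show(l+' S',P('side',0,s,49))
show('yel T',P('top',1,[(501,38),(677,65),(644,248),(466,222)],11)); show('yel S',P('side',1,[(518,67),(692,91),(630,224),(458,197)],11))
show('nxt T',P('top',1,[(536,53),(652,78),(615,237),(487,212)],31)); show('nxt S',P('side',1,[(556,52),(664,75),(602,187),(482,165)],31))
show('grn T',P('top',2,[(93,356),(266,333),(294,514),(122,537)],11)); show('grn S',P('side',2,[(80,365),(252,353),(308,492),(127,504)],11))
show('try T',P('top',3,[(438,318),(710,318),(718,551),(445,549)],13)); show('try S',P('side',3,[(394,318),(700,318),(758,550),(430,548)],13))
E
python3 m.py
```

```text
scr T [[561.0, 29.0], [551.0, -80.0], [445.0, -69.0], [457.0, 39.0]] c [503.3 -20. ] d01 109.1 yaw01 85.0
plate T [[567.0, 34.0], [555.0, -87.0], [436.0, -75.0], [448.0, 46.0]] c [501.5 -20.4] d01 121.7 yaw01 84.2
red T [[478.0, 26.0], [468.0, -61.0]] c [473.1 -17.5] d01 88.0 yaw01 83.8
red S [[479.0, 25.0], [469.0, -61.0]] c [473.7 -18.2] d01 86.9 yaw01 83.4
blue T [[536.0, 21.0], [527.0, -67.0]] c [531.7 -23. ] d01 88.4 yaw01 83.8
blue S [[535.0, 19.0], [525.0, -66.0]] c [529.9 -23.8] d01 86.0 yaw01 83.0
yel T [[552.0, 226.0], [540.0, 140.0], [449.0, 153.0], [461.0, 240.0]] c [500.6 189.8] d01 87.5 yaw01 81.9
yel S [[553.0, 227.0], [541.0, 138.0], [451.0, 153.0], [464.0, 237.0]] c [502.2 188.7] d01 90.2 yaw01 82.2
nxt T [[542.0, 205.0], [530.0, 149.0], [453.0, 165.0], [464.0, 226.0]] c [497.3 186.3] d01 57.5 yaw01 78.5
nxt S [[544.0, 203.0], [531.0, 148.0], [456.0, 164.0], [467.0, 223.0]] c [499.3 184.5] d01 56.9 yaw01 76.6
grn T [[531.0, -222.0], [543.0, -307.0], [454.0, -320.0], [442.0, -236.0]] c [ 492.6 -271.4] d01 86.3 yaw01 98.3
grn S [[532.0, -222.0], [545.0, -307.0], [456.0, -320.0], [444.0, -236.0]] c [ 494.3 -271.5] d01 86.1 yaw01 98.6
try T [[391.0, -234.0], [392.0, -367.0], [280.0, -369.0], [280.0, -237.0]] c [ 335.7 -301.7] d01 132.4 yaw01 90.7
try S [[390.0, -234.0], [397.0, -369.0], [279.0, -368.0], [273.0, -236.0]] c [ 334.9 -301.8] d01 135.1 yaw01 93.0
```

```bash
cat >> h.py <<'E'
def plan(x,y,tipz,jaw):   # jaw: world angle (deg) of tool y axis, mod 180
    s=monitor.state(); M=R.from_euler('xyz',s['tcp_rot']).as_matrix()
    d=M.T@(np.array([x,y,tipz+190.1])-s['eef_pos'])/10
    a=np.degrees(np.arctan2(M[1,1],M[0,1])); t=(jaw-a+90)%180-90
    print('target',(x,y,tipz,jaw),'shift cm',d.round(2),'turn',np.radians(-t).round(3),'| jaw now',a.round(1),'pos',s['eef_pos'].round(1),'j1,6',s['joints'][[0,5]].round(2),'op',s['opening'].round(3),'t',s['t'],'F',s['ft_force'].round(1))
E
python3 - <<'E'
from h import *
s=monitor.state(); print(R.from_euler('xyz',s['tcp_rot']).as_matrix().round(3))
plan(473,-17.8,130,83.8)
E
```

```text
[[-0.     0.248  0.969]
 [-0.001  0.969 -0.248]
 [-1.    -0.001 -0.   ]]Traceback (most recent call last):
  File "<stdin>", line 3, in <module>
  File "h.py", line 28, in plan
    print('target',(x,y,tipz,jaw),'shift cm',d.round(2),'turn',np.radians(-t).round(3),'| jaw now',a.round(1),'pos',s['eef_pos'].round(1),'j1,6',s['joints'][[0,5]].round(2),'op',s['opening'].round(3),'t',s['t'],'F',s['ft_force'].round(1))
                                                                                                                                                                                  ^^^^^^^^^^^^^^^^^^
AttributeError: 'float' object has no attribute 'round'
```

```bash
sed -i "s/s\['opening'\].round(3)/round(float(s['opening']),3)/" h.py
python3 - <<'E'
from h import *
plan(473,-17.8,130,83.8)
E
```

```text
target (473, -17.8, 130, 83.8) shift cm [  8.46 -52.48  46.27] turn -0.143 | jaw now 75.6 pos [155.1 605.4 404.4] j1,6 [ 1.21 -0.11] op 1.003 t 0.2 F [ 0.1  0.5 -0.3]
```

Request:
apply_moves([
  [0,[0,-52.5,46.3],-0.143],
  [0,[0,-52.5,46.3],-0.143],
  [0,[0,-52.5,46.3],-0.143],
  [0,[0,-52.5,46.3],-0.143],
  [0,[0,-52.5,46.3],-0.143],
  [0,[0,-52.5,46.3],-0.143],
  [0,[0,-52.5,46.3],-0.143],
  [0,[0,-52.5,46.3],-0.143],
  [0,[0,-52.5,46.3],-0.143],
  [0,[0,-52.5,46.3],-0.143],
  [0,[0,-52.5,46.3],-0.143],
  [0,[0,-52.5,46.3],-0.143],
  [0,[0,-52.5,46.3],-0.143],
  [0,[0,-52.5,46.3],-0.143],
  [0,[8.5,-52.5,46.3],-0.143],
  [0,[8.5,-52.5,46.3],-0.143],
  [0,[8.5,-52.5,46.3],-0.143],
  [0,[8.5,-52.5,46.3],-0.143],
])

```text
t: 2.45
eef_pos: [473.4, -17.3, 320.8]
tcp_rot: [0.012, 1.569, -0.094]
ft_force: [-0.0, -0.2, -0.1]
opening: 0.499
```

```bash
python3 - <<'E'
from h import *
plan(473.2,-17.8,85,83.8);plan(473.2,-17.8,51,83.8)
c=shot('side','s2'); print(w2pix(c,(473,-18,130)))
tiles(cv2.imread('pics/s2.png'),[(260,165)],'s2b',96,96,6)
E
```

```text
target (473.2, -17.8, 85, 83.8) shift cm [ 4.57 -0.05 -0.02] turn 0.002 | jaw now 83.9 pos [473.4 -17.3 320.8] j1,6 [-0.18 -1.64] op 0.499 t 2.45 F [-0.  -0.2 -0.1]
target (473.2, -17.8, 51, 83.8) shift cm [ 7.97 -0.05 -0.03] turn 0.002 | jaw now 83.9 pos [473.4 -17.3 320.8] j1,6 [-0.18 -1.64] op 0.499 t 2.45 F [-0.  -0.2 -0.1]
[np.float64(258.2665369466041), np.float64(167.64840141348776)]
```

View pics/s2b.png

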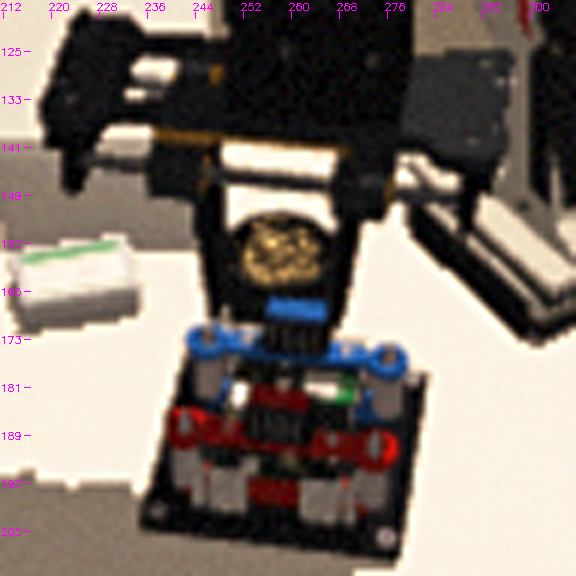

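Request:
apply_moves([
  [0,[4,0,0],0],
  [0,[7,0,0],0],
  [0,[7.95,0,0],0],
  [0,[7.95,0,0],0],
  [0,[7.95,0,0],0],
  [1,[7.95,0,0],0],
  [1,[7.95,0,0],0],
  [1,[7.95,0,0],0],
  [1,[7.95,0,0],0],
  [1,[7.95,0,0],0],
  [1,[7.95,0,0],0],
  [1,[6,0,0],0],
  [1,[3,0,0],0],
  [1,[-2,0,0],0],
  [1,[-2,0,0],0],
  [1,[-2,0,0],0],
])

```text
t: 4.5
eef_pos: [473.0, -18.0, 339.2]
tcp_rot: [2.852, 1.57, 2.744]
ft_force: [-0.0, -0.2, -1.5]
opening: 0.336
```

```bash
python3 - <<'E'
from h import *
# red to tray x=-26 ; blue to x=+26 ; tray yaw ~1deg
a=np.radians(1); 
for s in(-26,26): print(335.4+s*np.cos(a),-302+s*np.sin(a))
plan(309.4,-302.3,140,91)
E
```

```text
309.4039599259338 -302.4537625673694
361.39604007406615 -301.5462374326306
target (309.4, -302.3, 140, 91) shift cm [  0.91 -30.03 -13.21] turn -0.125 | jaw now 83.8 pos [473.  -18.  339.2] j1,6 [-0.18 -1.64] op 0.336 t 4.5 F [-0.  -0.2 -1.5]
```

Request:
apply_moves([
  [1,[0,-30,-13.2],-0.12],
  [1,[0,-30,-13.2],-0.12],
  [1,[0,-30,-13.2],-0.12],
  [1,[0,-30,-13.2],-0.12],
  [1,[0,-30,-13.2],-0.12],
  [1,[0,-30,-13.2],-0.12],
  [1,[0,-30,-13.2],-0.12],
  [1,[6,-30,-13.2],-0.12],
  [1,[10,-30,-13.2],-0.12],
  [1,[12,-30,-13.2],-0.12],
  [1,[12.8,-30,-13.2],-0.12],
  [1,[13.2,-30,-13.2],-0.12],
  [1,[13.2,-30,-13.2],-0.12],
  [1,[13.2,-30,-13.2],-0.12],
])

```text
t: 6.25
eef_pos: [309.9, -302.1, 208.3]
tcp_rot: [-0.86, 1.57, -0.848]
ft_force: [0.9, -0.1, -0.8]
opening: 0.335
```

```bash
python3 - <<'E'
from h import *
plan(309.4,-302.3,16,91)
E
```

```text
target (309.4, -302.3, 16, 91) shift cm [ 0.22 -0.02 -0.05] turn -0.005 | jaw now 90.7 pos [ 309.9 -302.1  208.3] j1,6 [-0.93 -2.51] op 0.335 t 6.25 F [ 0.9 -0.1 -0.8]
```

Request:
apply_moves([
  [1,[0.15,0,0],0],
  [1,[0.2,0,0],0],
  [1,[0.2,0,0],0],
  [0.3,[0.2,0,0],0],
  [0.1,[0.2,0,0],0],
  [0.1,[0.2,0,0],0],
  [0.1,[-2,0,0],0],
  [0,[-6,0,0],0],
  [0,[-12,0,0],0],
  [0,[-12,0,0],0],
])

```text
t: 7.5
eef_pos: [310.0, -302.1, 331.1]
tcp_rot: [-0.928, 1.564, -0.915]
ft_force: [0.3, 0.0, -1.1]
opening: 0.499
```

```bash
python3 - <<'E'
from h import *
plan(531.3,-23.5,130,83.8)
E
```

```text
target (531.3, -23.5, 130, 83.8) shift cm [ 1.04 27.6  22.47] turn 0.121 | jaw now 90.7 pos [ 310.  -302.1  331.1] j1,6 [-0.93 -2.51] op 0.499 t 7.5 F [ 0.3  0.  -1.1]
```

Request:
apply_moves([
  [0,[0,27.6,22.4],0.12],
  [0,[0,27.6,22.4],0.12],
  [0,[0,27.6,22.4],0.12],
  [0,[0,27.6,22.4],0.12],
  [0,[0,27.6,22.4],0.12],
  [0,[0,27.6,22.4],0.12],
  [0,[0,27.6,22.4],0.12],
  [0,[1,27.6,22.4],0.12],
  [0,[1,27.6,22.4],0.12],
  [0,[1,27.6,22.4],0.12],
])

```text
t: 8.75
eef_pos: [530.1, -24.2, 317.6]
tcp_rot: [2.952, 1.57, 2.842]
ft_force: [-0.7, 0.1, 0.2]
opening: 0.503
```

```bash
python3 - <<'E'
from h import *
plan(531.3,-23.5,51,83.8)
c=shot('side','s3'); 
tiles(cv2.imread('pics/s3.png'),[(270,165),(369,244)],'s3b',64,96,6)
E
```

```text
target (531.3, -23.5, 51, 83.8) shift cm [7.65 0.08 0.12] turn -0.001 | jaw now 83.7 pos [530.1 -24.2 317.6] j1,6 [-0.17 -1.63] op 0.503 t 8.75 F [-0.7  0.1  0.2]
```

View pics/s3b.png

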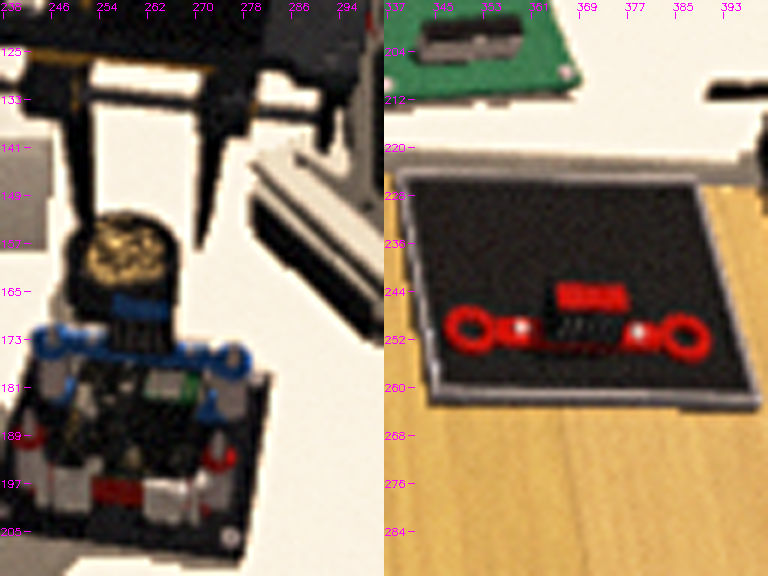

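Request:
apply_moves([
  [0,[4,0.1,0.1],0],
  [0,[7,0.1,0.1],0],
  [0,[7.65,0.1,0.1],0],
  [0,[7.65,0.1,0.1],0],
  [0,[7.65,0.1,0.1],0],
  [1,[7.65,0.1,0.1],0],
  [1,[7.65,0.1,0.1],0],
  [1,[7.65,0.1,0.1],0],
  [1,[7.65,0.1,0.1],0],
  [1,[7.65,0.1,0.1],0],
  [1,[7.65,0.1,0.1],0],
  [1,[6,0.1,0.1],0],
  [1,[3,0.1,0.1],0],
  [1,[-2,0.1,0.1],0],
  [1,[-2,0.1,0.1],0],
  [1,[-2,0.1,0.1],0],
])

```text
t: 10.8
eef_pos: [531.2, -22.4, 337.9]
tcp_rot: [0.362, 1.571, 0.255]
ft_force: [-0.0, 0.1, -0.9]
opening: 0.332
```

```bash
python3 - <<'E'
from h import *
plan(361.4,-301.5,140,91)
E
```

```text
target (361.4, -301.5, 140, 91) shift cm [  0.78 -29.57 -13.88] turn -0.125 | jaw now 83.8 pos [531.2 -22.4 337.9] j1,6 [-0.17 -1.63] op 0.332 t 10.8 F [-0.   0.1 -0.9]
```

Request:
apply_moves([
  [1,[0,-29.6,-13.9],-0.12],
  [1,[0,-29.6,-13.9],-0.12],
  [1,[0,-29.6,-13.9],-0.12],
  [1,[0,-29.6,-13.9],-0.12],
  [1,[0,-29.6,-13.9],-0.12],
  [1,[0,-29.6,-13.9],-0.12],
  [1,[0,-29.6,-13.9],-0.12],
  [1,[6,-29.6,-13.9],-0.12],
  [1,[10,-29.6,-13.9],-0.12],
  [1,[12,-29.6,-13.9],-0.12],
  [1,[12.8,-29.6,-13.9],-0.12],
  [1,[13.15,-29.6,-13.9],-0.12],
  [1,[13.15,-29.6,-13.9],-0.12],
  [1,[13.15,-29.6,-13.9],-0.12],
  [0.3,[13.15,-29.6,-13.9],-0.12],
  [0.1,[13.15,-29.6,-13.9],-0.12],
  [0.1,[13.15,-29.6,-13.9],-0.12],
  [0.1,[10,-29.6,-13.9],-0.12],
  [0,[5,-29.6,-13.9],-0.12],
  [0,[1,-29.6,-13.9],-0.12],
])

```text
t: 13.3
eef_pos: [361.4, -301.7, 329.3]
tcp_rot: [-0.611, 1.57, -0.599]
ft_force: [-0.1, 0.4, 0.4]
opening: 0.494
```

```bash
python3 - <<'E'
from h import *
plan(502.3,-20.4,130,83.8)
E
```

```text
target (502.3, -20.4, 130, 83.8) shift cm [ 0.92 27.96 14.43] turn 0.12 | jaw now 90.7 pos [ 361.4 -301.7  329.3] j1,6 [-0.84 -2.42] op 0.494 t 13.3 F [-0.1  0.4  0.4]
```

Now above the carrier with the jaws wide, and a look at the nest.

Request:
apply_moves([
  [0,[0,28,14.4],0.12],
  [0,[0,28,14.4],0.12],
  [0,[0,28,14.4],0.12],
  [0,[0,28,14.4],0.12],
  [-0.3,[0,28,14.4],0.12],
  [-0.7,[0,28,14.4],0.12],
  [-0.7,[1,28,14.4],0.12],
  [-0.7,[1,28,14.4],0.12],
  [-0.7,[1,28,14.4],0.12],
])

```text
t: 14.42
eef_pos: [501.8, -21.2, 317.6]
tcp_rot: [2.993, 1.57, 2.883]
ft_force: [-1.0, 0.1, -0.5]
opening: 0.845
```

```bash
python3 - <<'E'
from h import *
plan(502.3,-20.4,20,83.8)
c=shot('side','s4'); 
tiles(cv2.imread('pics/s4.png'),[(260,180),(369,244)],'s4b',64,96,6)
E
```

```text
target (502.3, -20.4, 20, 83.8) shift cm [10.75  0.09  0.05] turn -0.002 | jaw now 83.7 pos [501.8 -21.2 317.6] j1,6 [-0.17 -1.63] op 0.845 t 14.425 F [-1.   0.1 -0.5]
```

View pics/s4b.png

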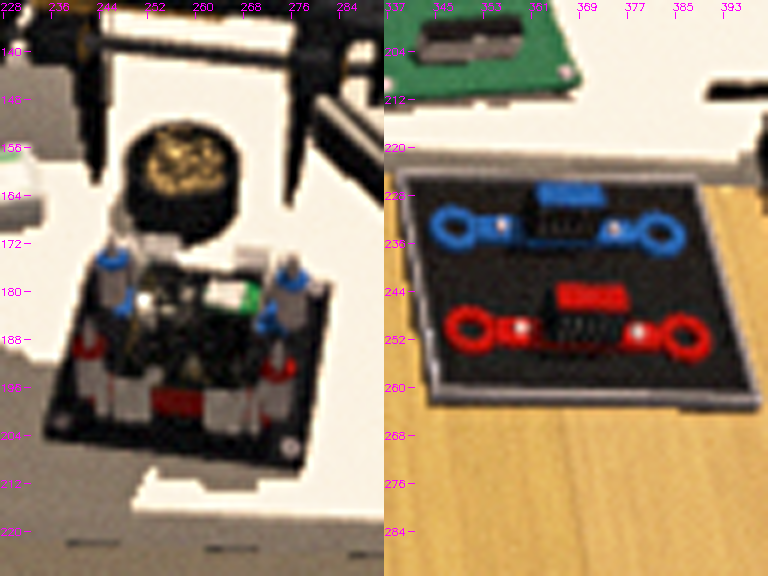

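Request:
apply_moves([
  [-0.7,[5,0.1,0.05],0],
  [-0.7,[9,0.1,0.05],0],
  [-0.7,[10.3,0.1,0.05],0],
  [-0.7,[10.75,0.1,0.05],0],
  [-0.7,[10.75,0.1,0.05],0],
  [-0.7,[10.75,0.1,0.05],0],
])

```text
t: 15.22
eef_pos: [502.9, -19.2, 211.3]
tcp_rot: [-0.021, 1.569, -0.129]
ft_force: [-0.4, 0.1, 0.4]
opening: 0.849
```

Request:
apply_moves([
  [1,[0,0,0],0],
  [1,[0,0,0],0],
  [1,[0,0,0],0],
  [1,[0,0,0],0],
  [1,[0,0,0],0],
])

```text
t: 15.85
eef_pos: [502.7, -19.1, 210.4]
tcp_rot: [0.19, 1.57, 0.082]
ft_force: [-1.4, 0.6, 5.5]
opening: 0.631
```

Request:
apply_moves([
  [1,[-0.5,0,0],0],
  [1,[-1.5,0,0],0],
  [1,[-3,0,0],0],
  [1,[-6,0,0],0],
  [1,[-10,0,0],0],
  [1,[-10,0,0],0],
  [1,[-10,0,0],0],
])

```text
t: 16.73
eef_pos: [502.4, -19.1, 310.4]
tcp_rot: [0.156, 1.57, 0.048]
ft_force: [-1.2, -0.1, -0.6]
opening: 0.63
```

```bash
python3 - <<'E'
from h import *
plan(493.5,-271.5,110,98.4)
c=shot('side','s5'); 
tiles(cv2.imread('pics/s5.png'),[(260,170)],'s5b',96,96,6)
E
```

```text
target (493.5, -271.5, 110, 98.4) shift cm [  1.03 -25.19   1.83] turn -0.254 | jaw now 83.8 pos [502.4 -19.1 310.4] j1,6 [-0.17 -1.63] op 0.63 t 16.725 F [-1.2 -0.1 -0.6]
```

View pics/s5b.png

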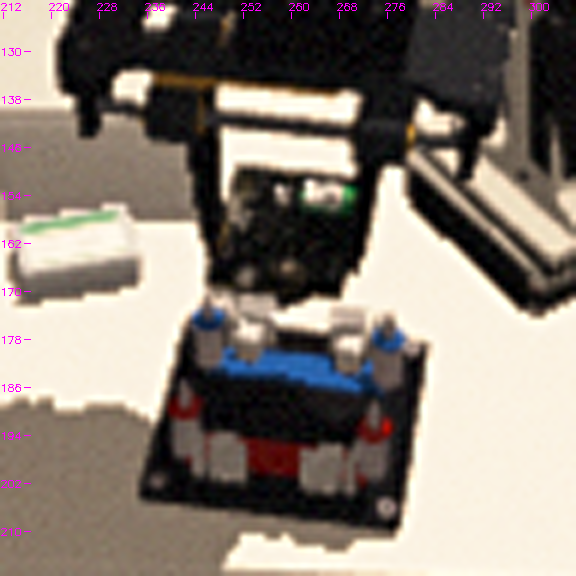

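Request:
apply_moves([
  [1,[-3,0,0],0],
  [1,[-3,-5,0.4],-0.05],
  [1,[-3,-25.2,1.8],-0.254],
  [1,[-3,-25.2,1.8],-0.254],
  [1,[-3,-25.2,1.8],-0.254],
  [1,[-3,-25.2,1.8],-0.254],
  [1,[-3,-25.2,1.8],-0.254],
  [1,[2,-25.2,1.8],-0.254],
  [1,[6,-25.2,1.8],-0.254],
  [1,[6,-25.2,1.8],-0.254],
  [1,[6,-25.2,1.8],-0.254],
])

```text
t: 18.15
eef_pos: [494.0, -270.9, 251.4]
tcp_rot: [-0.619, 1.57, -0.472]
ft_force: [-0.6, 0.0, -0.1]
opening: 0.629
```

```bash
python3 - <<'E'
from h import *
plan(493.5,-271.5,20.5,98.4)
a=shot('side','s6'); b=shot('top','t6')
i=cv2.imread('pics/s6.png');j=cv2.imread('pics/t6.png')
def t(im,u,v): return im[v-40:v+40,u-32:u+32]
o=cv2.resize(np.hstack([t(i,348,190),t(j,335,187)]),None,fx=6,fy=6,interpolation=cv2.INTER_CUBIC); cv2.imwrite('pics/x6.png',o)
E
```

```text
target (493.5, -271.5, 20.5, 98.4) shift cm [ 4.08 -0.05 -0.06] turn 0.001 | jaw now 98.4 pos [ 494.  -270.9  251.4] j1,6 [-0.62 -2.34] op 0.629 t 18.15 F [-0.6  0.  -0.1]
```

View pics/x6.png

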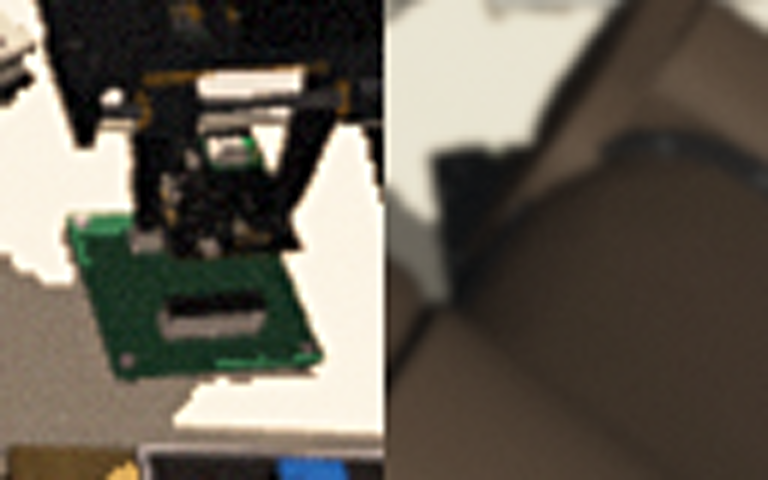

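Request:
apply_moves([
  [1,[2.5,0,0],0],
  [1,[3.6,0,0],0],
  [1,[3.9,0,0],0],
  [1,[4.05,0,0],0],
  [1,[4.05,0,0],0],
  [0,[4.05,0,0],0],
  [-0.5,[4.05,0,0],0],
  [-0.7,[4.05,0,0],0],
  [-0.7,[4.05,0,0],0],
  [-0.7,[3.0,0,0],0],
  [-0.7,[0,0,0],0],
  [-0.7,[-5,0,0],0],
  [-0.7,[-9,0,0],0],
  [-0.7,[-9,0,0],0],
])

```text
t: 20.0
eef_pos: [493.5, -271.6, 343.7]
tcp_rot: [-0.758, 1.565, -0.611]
ft_force: [-0.3, 0.4, -2.0]
opening: 0.85
```

```bash
python3 - <<'E'
from h import *
plan(498.5,185.5,110,77.0)
E
```

```text
target (498.5, 185.5, 110, 77.0) shift cm [ 4.21 45.17  7.14] turn 0.373 | jaw now 98.4 pos [ 493.5 -271.6  343.7] j1,6 [-0.62 -2.34] op 0.85 t 20.0 F [-0.3  0.4 -2. ]
```

Request:
apply_moves([
  [-0.7,[0,45.2,7.1],0.373],
  [-0.7,[0,45.2,7.1],0.373],
  [-0.7,[0,45.2,7.1],0.373],
  [-0.7,[0,45.2,7.1],0.373],
  [-0.7,[0,45.2,7.1],0.373],
  [-0.7,[0,45.2,7.1],0.373],
  [-0.7,[0,45.2,7.1],0.373],
  [-0.7,[0,45.2,7.1],0.373],
  [-0.7,[0,45.2,7.1],0.373],
  [-0.7,[4,45.2,7.1],0.373],
  [-0.7,[8,45.2,7.1],0.373],
  [-0.7,[8,45.2,7.1],0.373],
  [-0.7,[8,45.2,7.1],0.373],
])

```text
t: 21.62
eef_pos: [498.2, 185.3, 261.2]
tcp_rot: [0.518, 1.57, 0.29]
ft_force: [-0.6, -0.0, 0.2]
opening: 0.851
```

```bash
python3 - <<'E'
from h import *
plan(498.5,185.5,20.3,77)
a=shot('side','s7'); b=shot('top','t7')
i=cv2.imread('pics/s7.png');j=cv2.imread('pics/t7.png')
def t(im,u,v): return im[v-32:v+32,u-32:u+32]
o=cv2.resize(np.hstack([t(i,188,180),t(i,348,198)]),None,fx=6,fy=6,interpolation=cv2.INTER_CUBIC); cv2.imwrite('pics/x7.png',o)
c=cams
for P in((498.5,185.5,tz) for tz in(31,)): print(w2pix(a,P))
E
```

```text
target (498.5, 185.5, 20.3, 77) shift cm [5.08 0.02 0.02] turn -0.001 | jaw now 77.0 pos [498.2 185.3 261.2] j1,6 [ 0.23 -1.11] op 0.851 t 21.625 F [-0.6 -0.   0.2]
[np.float64(187.29223141881323), np.float64(184.48179950380637)]
```

View pics/x7.png

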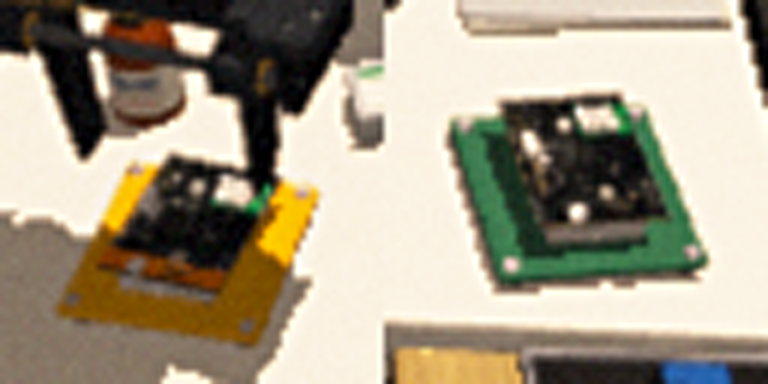

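Request:
apply_moves([
  [-0.7,[3,0,0],0],
  [-0.7,[4.6,0,0],0],
  [-0.7,[5.1,0,0],0],
  [-0.7,[5.1,0,0],0],
  [-0.7,[5.1,0,0],0],
  [0,[5.1,0,0],0],
  [1,[5.1,0,0],0],
  [1,[5.1,0,0],0],
  [1,[5.1,0,0],0],
  [1,[5.1,0,0],0],
  [1,[4.6,0,0],0],
  [1,[3.5,0,0],0],
  [1,[0,0,0],0],
  [1,[-3,0,0],0],
  [1,[-3,0,0],0],
  [1,[-3,0,0],0],
])

```text
t: 23.72
eef_pos: [497.6, 185.9, 290.0]
tcp_rot: [-2.979, 1.571, 3.077]
ft_force: [-1.0, 0.1, -0.3]
opening: 0.629
```

```bash
python3 - <<'E'
from h import *
plan(502.3,-20.4,100,83.8)
a=shot('side','s8')
i=cv2.imread('pics/s8.png')
o=cv2.resize(i[130:210,140:230],None,fx=7,fy=7,interpolation=cv2.INTER_CUBIC); cv2.imwrite('pics/x8.png',o)
# green check
g=[pix2w(a,316+(x-384-2.5)/6,166+(y-2.5)/6,31)[:2] for x,y in[(502,98),(620,95),(668,215),(540,228)]]
g=np.array(g);print(g.round(0).tolist(),g.mean(0))
E
```

```text
target (502.3, -20.4, 100, 83.8) shift cm [-1.000e-02 -1.999e+01  5.100e+00] turn -0.119 | jaw now 77.0 pos [497.6 185.9 290. ] j1,6 [ 0.23 -1.11] op 0.629 t 23.725 F [-1.   0.1 -0.3]
[[532.0, -238.0], [537.0, -295.0], [460.0, -306.0], [449.0, -246.0]] [ 494.36886096 -271.0344882 ]
```

View pics/x8.png

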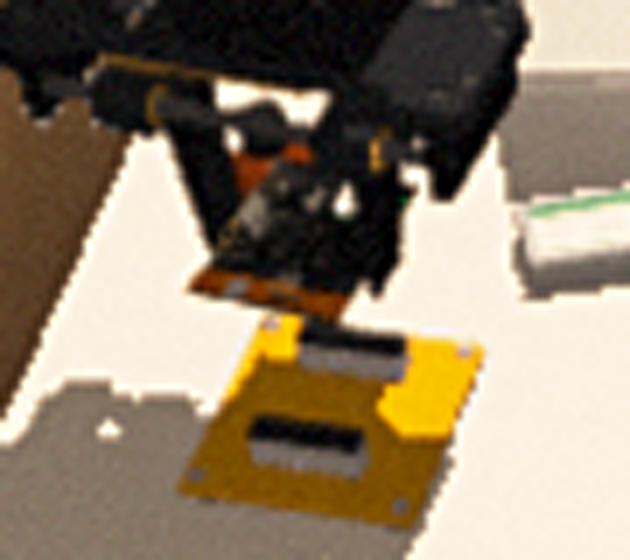

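```bash
python3 - <<'E'
from h import *
a=cams.read_camera('side')
for z in(109,111): print([pix2w(a,u,v,z).round(1)[:2] for u,v in((166.7,170.7),(188.9,174.6))])
E
```

```text
[array([470.7, 223.9]), array([459.1, 162.7])]
[array([468.6, 223.1]), array([457.1, 162.1])]
```

Request:
apply_moves([
  [1,[0,-20,5.1],-0.119],
  [1,[0,-20,5.1],-0.119],
  [1,[0,-20,5.1],-0.119],
  [1,[0,-20,5.1],-0.119],
  [1,[0,-20,5.1],-0.119],
  [1,[2,-20,5.1],-0.119],
  [1,[3.5,-20,5.1],-0.119],
  [1,[3.5,-20,5.1],-0.119],
  [1,[3.5,-20,5.1],-0.119],
])

```text
t: 24.95
eef_pos: [502.7, -19.9, 255.4]
tcp_rot: [1.337, 1.571, 1.23]
ft_force: [-0.5, 0.2, -0.9]
opening: 0.629
```

```bash
python3 - <<'E'
from h import *
plan(502.3,-20.4,20.5,83.8)
a=shot('side','s9')
i=cv2.imread('pics/s9.png')
tiles(i,[(260,182)],'x9',72,72,8)
E
```

```text
target (502.3, -20.4, 20.5, 83.8) shift cm [ 4.48 -0.05 -0.04] turn 0.001 | jaw now 83.9 pos [502.7 -19.9 255.4] j1,6 [-0.17 -1.63] op 0.629 t 24.95 F [-0.5  0.2 -0.9]
```

View pics/x9.png

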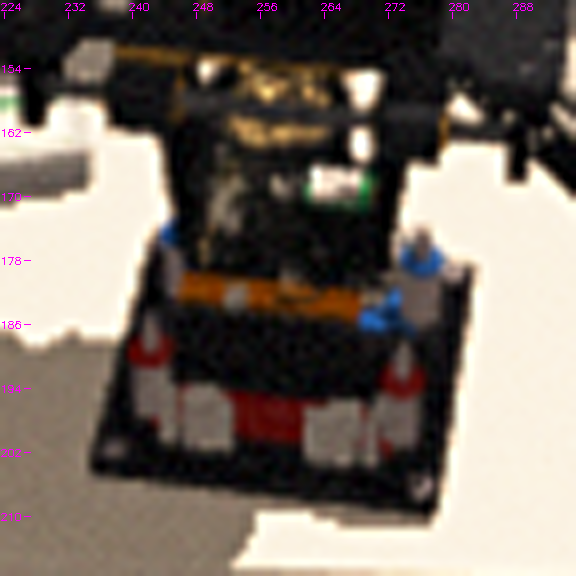

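```bash
python3 - <<'E'
from h import *
a=cams.read_camera('side')
for z in(74,76): print([pix2w(a,u,v,z).round(1)[:2] for u,v in((246.06,183.06),(268.6,185.06))])
# predicted pixels of front edge if board centred on grip 
M=R.from_euler('z',-6.2,degrees=True).as_matrix()
for dx in(0,3,6):
  for z in(74,76): print(dx,z,[np.round(w2pix(a,np.array([502.7,-19.9,z])+M@[-40.5+dx,s,0]),2) for s in(30.5,-30.5)])
E
```

```text
[array([470.7,  14.6]), array([466.5, -46.3])]
[array([468.7,  14.4]), array([464.5, -46.3])]
0 74 [array([245.86, 184.38]), array([268.35, 187.01])]
0 76 [array([245.84, 183.85]), array([268.37, 186.48])]
3 74 [array([246.06, 183.59]), array([268.51, 186.21])]
3 76 [array([246.04, 183.07]), array([268.53, 185.69])]
6 74 [array([246.26, 182.81]), array([268.66, 185.42])]
6 76 [array([246.25, 182.29]), array([268.68, 184.9 ])]
```

```bash
python3 - <<'E'
from h import *
a=cams.read_camera('side')
M=R.from_euler('z',-6.2,degrees=True).as_matrix()
for g,u,v,z in(((502.4,-19.1),266.2,154.1,134),((502.7,-19.9),266.1,168.9,79)):
    print((M.T@(pix2w(a,u,v,z)-[g[0],g[1],z])).round(1))
i=cv2.imread('pics/s5.png')[145:165,250:280]; j=cv2.imread('pics/s9.png')[158:178,250:280]
for k in(i,j):
    m=(k[:,:,1].astype(int)-k[:,:,2]>35)&(k[:,:,1].astype(int)-k[:,:,0]>15); ys,xs=np.nonzero(m); print(m.sum(),xs.mean(),ys.mean())
E
```

```text
[ 22.4 -15.3   0. ]
[ 23.3 -15.1   0. ]
7 19.428571428571427 9.285714285714286
6 18.0 11.166666666666666
```

```bash
python3 - <<'E'
from h import *
plan(501,-20,21.5,83.8)
E
```

```text
target (501, -20, 21.5, 83.8) shift cm [ 4.41  0.01 -0.17] turn 0.001 | jaw now 83.8 pos [502.7 -20.3 255.7] j1,6 [-0.17 -1.64] op 0.634 t 25.1 F [-0.4 -0.2 -0.4]
```

Request:
apply_moves([
  [1,[0,0,-0.17],0],
  [1,[1.5,0,-0.17],0],
  [1,[2.5,0,-0.17],0],
  [1,[3.2,0,-0.17],0],
  [1,[3.7,0,-0.17],0],
  [1,[4.1,0,-0.17],0],
  [1,[4.4,0,-0.17],0],
  [1,[4.4,0,-0.17],0],
  [1,[4.4,0,-0.17],0],
])

```text
t: 26.22
eef_pos: [500.9, -20.2, 211.4]
tcp_rot: [0.362, 1.571, 0.254]
ft_force: [-0.7, -0.5, 0.3]
opening: 0.631
```

Request:
apply_moves([
  [1,[0.08,0,0],0],
  [1,[0.08,0,0],0],
  [0.2,[0.08,0,0],0],
  [-0.2,[0.08,0,0],0],
  [-0.7,[0.08,0,0],0],
  [-0.7,[0.08,0,0],0],
  [-0.7,[0,0,0],0],
  [-0.7,[-2,0,0],0],
  [-0.7,[-6,0,0],0],
  [-0.7,[-12,0,0],0],
  [-0.7,[-12,0,0],0],
  [-0.7,[-12,0,0],0],
])

```text
t: 27.72
eef_pos: [500.6, -20.2, 331.1]
tcp_rot: [0.823, 1.571, 0.715]
ft_force: [0.1, 0.6, -0.3]
opening: 0.851
```

```bash
python3 - <<'E'
from h import *
plan(361.4,-301.7,110,90.7)
a=shot('side','s10')
i=cv2.imread('pics/s10.png')
o=cv2.resize(i[150:222,224:296],None,fx=8,fy=8,interpolation=cv2.INTER_CUBIC); cv2.imwrite('pics/x10.png',o)
E
```

```text
target (361.4, -301.7, 110, 90.7) shift cm [  3.1  -29.49 -10.81] turn -0.12 | jaw now 83.8 pos [500.6 -20.2 331.1] j1,6 [-0.17 -1.64] op 0.851 t 27.725 F [ 0.1  0.6 -0.3]
```

View pics/x10.png

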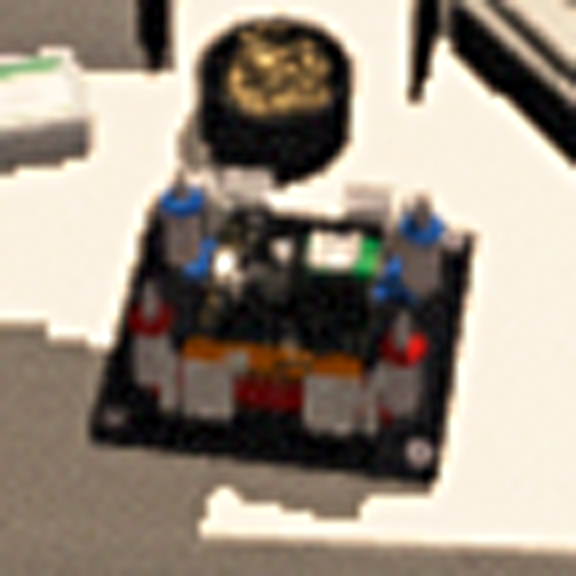

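Request:
apply_moves([
  [0,[0,-29.5,-10.8],-0.12],
  [0,[0,-29.5,-10.8],-0.12],
  [0,[0,-29.5,-10.8],-0.12],
  [0,[0,-29.5,-10.8],-0.12],
  [0,[0,-29.5,-10.8],-0.12],
  [0,[0,-29.5,-10.8],-0.12],
  [0,[0,-29.5,-10.8],-0.12],
  [0,[4,-29.5,-10.8],-0.12],
  [0,[8,-29.5,-10.8],-0.12],
  [0,[8,-29.5,-10.8],-0.12],
  [0,[8,-29.5,-10.8],-0.12],
])

```text
t: 29.15
eef_pos: [362.4, -301.3, 252.0]
tcp_rot: [-0.137, 1.571, -0.124]
ft_force: [0.3, -0.4, -0.0]
opening: 0.504
```

```bash
python3 - <<'E'
from h import *
plan(361.4,-301.7,16.3,90.7)
for n in('s4','s10'):
    k=cv2.imread(f'pics/{n}.png')[170:192,255:280].astype(int)
    m=(k[:,:,1]-k[:,:,2]>30)&(k[:,:,1]-k[:,:,0]>15); ys,xs=np.nonzero(m); print(n,m.sum(),xs.mean()+255,ys.mean()+170)
E
```

```text
target (361.4, -301.7, 16.3, 90.7) shift cm [ 4.56 -0.04 -0.11] turn 0.002 | jaw now 90.8 pos [ 362.4 -301.3  252. ] j1,6 [-0.83 -2.42] op 0.504 t 29.15 F [ 0.3 -0.4 -0. ]
s4 13 269.15384615384613 181.46153846153845
s10 13 269.38461538461536 182.07692307692307
```

Request:
apply_moves([
  [0,[2.5,0,-0.1],0],
  [0,[4,0,-0.1],0],
  [0,[4.55,0,-0.1],0],
  [0,[4.55,0,-0.1],0],
  [0,[4.55,0,-0.1],0],
  [1,[4.55,0,-0.1],0],
  [1,[4.55,0,-0.1],0],
  [1,[4.55,0,-0.1],0],
  [1,[4.55,0,-0.1],0],
  [1,[4.55,0,-0.1],0],
  [1,[4,0,-0.1],0],
  [1,[2,0,-0.1],0],
  [1,[-3,0,-0.1],0],
  [1,[-9,0,-0.1],0],
  [1,[-9,0,-0.1],0],
  [1,[-9,0,-0.1],0],
])

```text
t: 31.15
eef_pos: [360.5, -301.6, 340.9]
tcp_rot: [2.007, 1.57, 2.019]
ft_force: [0.6, 0.6, -1.2]
opening: 0.333
```

```bash
python3 - <<'E'
from h import *
plan(531.2,-22.6,90,83.8)
E
```

```text
target (531.2, -22.6, 90, 83.8) shift cm [ 6.09 27.69 17.41] turn 0.12 | jaw now 90.7 pos [ 360.5 -301.6  340.9] j1,6 [-0.84 -2.42] op 0.333 t 31.15 F [ 0.6  0.6 -1.2]
```

Request:
apply_moves([
  [1,[0,27.7,17.4],0.12],
  [1,[0,27.7,17.4],0.12],
  [1,[0,27.7,17.4],0.12],
  [1,[0,27.7,17.4],0.12],
  [1,[0,27.7,17.4],0.12],
  [1,[0,27.7,17.4],0.12],
  [1,[0,27.7,17.4],0.12],
  [1,[3,27.7,17.4],0.12],
  [1,[6,27.7,17.4],0.12],
  [1,[6,27.7,17.4],0.12],
  [1,[6,27.7,17.4],0.12],
])

```text
t: 32.52
eef_pos: [531.3, -23.8, 281.9]
tcp_rot: [0.066, 1.571, -0.043]
ft_force: [-0.7, -0.4, -0.7]
opening: 0.334
```

```bash
python3 - <<'E'
from h import *
plan(531.2,-22.6,51,83.8)
a=shot('side','s11')
tiles(cv2.imread('pics/s11.png'),[(260,180)],'x11',72,72,8)
M=R.from_euler('z',-6.2,degrees=True).as_matrix()
print('eyes',[np.round((np.array(w2pix(a,np.array([531.2,-22.6,88])+M@[0,s,0]))-[224,144])*8+3.5) for s in(44,-44)])
print('pintips',[np.round((np.array(w2pix(a,np.array([502.3,-20.4,59])+M@[30,s,0]))-[224,144])*8+3.5) for s in(44,-44)])
E
```

```text
target (531.2, -22.6, 51, 83.8) shift cm [ 4.08  0.12 -0.02] turn -0.001 | jaw now 83.7 pos [531.3 -23.8 281.9] j1,6 [-0.17 -1.63] op 0.334 t 32.525 F [-0.7 -0.4 -0.7]
eyes [array([174., 155.]), array([424., 182.])]
pintips [array([179., 214.]), array([424., 241.])]
```

View pics/x11.png

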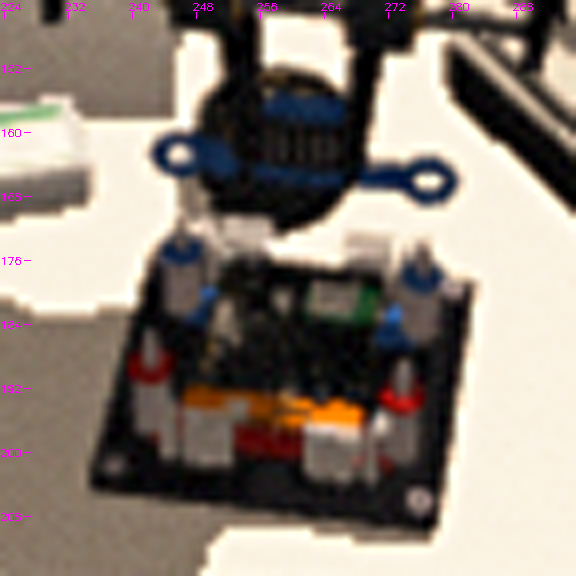

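Request:
apply_moves([
  [1,[0,0.1,0],0],
  [1,[1,0.1,0],0],
  [1,[2,0.1,0],0],
  [1,[2.6,0.1,0],0],
  [1,[3.1,0.1,0],0],
  [1,[3.5,0.1,0],0],
  [1,[3.8,0.1,0],0],
  [1,[4.0,0.1,0],0],
  [1,[4.0,0.1,0],0],
  [1,[4.0,0.1,0],0],
])

```text
t: 33.83
eef_pos: [531.5, -21.8, 241.3]
tcp_rot: [0.365, 1.571, 0.257]
ft_force: [0.3, -0.3, -1.1]
opening: 0.333
```

Request:
apply_moves([
  [1,[0.05,0,0],0],
  [0.3,[0.05,0,0],0],
  [0.1,[0.05,0,0],0],
  [0.1,[0.05,0,0],0],
  [0.1,[-1,0,0],0],
  [0,[-4,0,0],0],
  [0,[-9,0,0],0],
  [0,[-10,0,0],0],
  [0,[-10,0,0],0],
])

```text
t: 34.95
eef_pos: [531.3, -21.8, 341.9]
tcp_rot: [-0.004, 1.569, -0.112]
ft_force: [0.1, 0.3, -1.0]
opening: 0.499
```

```bash
python3 - <<'E'
from h import *
plan(309.9,-302.1,110,90.7)
E
```

```text
target (309.9, -302.1, 110, 90.7) shift cm [  4.15 -30.25 -19.  ] turn -0.12 | jaw now 83.8 pos [531.3 -21.8 341.9] j1,6 [-0.17 -1.63] op 0.499 t 34.95 F [ 0.1  0.3 -1. ]
```

Request:
apply_moves([
  [0,[0,-30.2,-19],-0.12],
  [0,[0,-30.2,-19],-0.12],
  [0,[0,-30.2,-19],-0.12],
  [0,[0,-30.2,-19],-0.12],
  [0,[0,-30.2,-19],-0.12],
  [0,[0,-30.2,-19],-0.12],
  [0,[0,-30.2,-19],-0.12],
  [0,[0,-30.2,-19],-0.12],
  [0,[4,-30.2,-19],-0.12],
  [0,[9,-30.2,-19],-0.12],
  [0,[9,-30.2,-19],-0.12],
  [0,[9,-30.2,-19],-0.12],
])

```text
t: 36.45
eef_pos: [310.8, -301.3, 252.2]
tcp_rot: [-0.501, 1.571, -0.487]
ft_force: [-0.7, 0.2, 0.3]
opening: 0.503
```

```bash
python3 - <<'E'
from h import *
plan(309.9,-302.1,16.3,90.7)
E
```

```text
target (309.9, -302.1, 16.3, 90.7) shift cm [ 4.58 -0.08 -0.09] turn 0.001 | jaw now 90.8 pos [ 310.8 -301.3  252.2] j1,6 [-0.92 -2.51] op 0.503 t 36.45 F [-0.7  0.2  0.3]
```

Request:
apply_moves([
  [0,[2.5,-0.1,-0.1],0],
  [0,[4,-0.1,-0.1],0],
  [0,[4.55,-0.1,-0.1],0],
  [0,[4.55,-0.1,-0.1],0],
  [0,[4.55,-0.1,-0.1],0],
  [1,[4.55,-0.1,-0.1],0],
  [1,[4.55,-0.1,-0.1],0],
  [1,[4.55,-0.1,-0.1],0],
  [1,[4.55,-0.1,-0.1],0],
  [1,[4.55,-0.1,-0.1],0],
  [1,[4,-0.1,-0.1],0],
  [1,[2,-0.1,-0.1],0],
  [1,[-3,-0.1,-0.1],0],
  [1,[-9,-0.1,-0.1],0],
  [1,[-9,-0.1,-0.1],0],
  [1,[-9,-0.1,-0.1],0],
])

```text
t: 38.45
eef_pos: [308.8, -302.3, 341.0]
tcp_rot: [1.807, 1.571, 1.819]
ft_force: [0.4, -0.8, -0.9]
opening: 0.335
```

```bash
python3 - <<'E'
from h import *
plan(473,-18,90,83.8)
E
```

```text
target (473, -18, 90, 83.8) shift cm [ 6.09 28.23 16.76] turn 0.12 | jaw now 90.7 pos [ 308.8 -302.3  341. ] j1,6 [-0.93 -2.51] op 0.335 t 38.45 F [ 0.4 -0.8 -0.9]
```

Request:
apply_moves([
  [1,[0,28.2,16.7],0.12],
  [1,[0,28.2,16.7],0.12],
  [1,[0,28.2,16.7],0.12],
  [1,[0,28.2,16.7],0.12],
  [1,[0,28.2,16.7],0.12],
  [1,[0,28.2,16.7],0.12],
  [1,[0,28.2,16.7],0.12],
  [1,[3,28.2,16.7],0.12],
  [1,[6,28.2,16.7],0.12],
  [1,[6,28.2,16.7],0.12],
  [1,[6,28.2,16.7],0.12],
])

```text
t: 39.83
eef_pos: [472.6, -19.6, 281.8]
tcp_rot: [2.457, 1.571, 2.348]
ft_force: [0.6, 0.1, -1.5]
opening: 0.336
```

```bash
python3 - <<'E'
from h import *
plan(473,-18,51,83.8)
a=shot('side','s12')
tiles(cv2.imread('pics/s12.png'),[(260,180)],'x12',72,72,8)
M=R.from_euler('z',-6.2,degrees=True).as_matrix(); p=monitor.state()['eef_pos'][:2]
print('eyes',[np.round((np.array(w2pix(a,np.array([473,-18,88])+M@[0,s,0]))-[224,144])*8+3.5) for s in(44,-44)])
print('pintips',[np.round((np.array(w2pix(a,np.array([502.3,-20.4,59])+M@[-30,s,0]))-[224,144])*8+3.5) for s in(44,-44)])
E
```

```text
target (473, -18, 51, 83.8) shift cm [4.07 0.16 0.02] turn -0.001 | jaw now 83.7 pos [472.6 -19.6 281.8] j1,6 [-0.18 -1.64] op 0.336 t 39.825 F [ 0.6  0.1 -1.5]
eyes [array([148., 270.]), array([408., 300.])]
pintips [array([147., 332.]), array([402., 362.])]
```

View pics/x12.png

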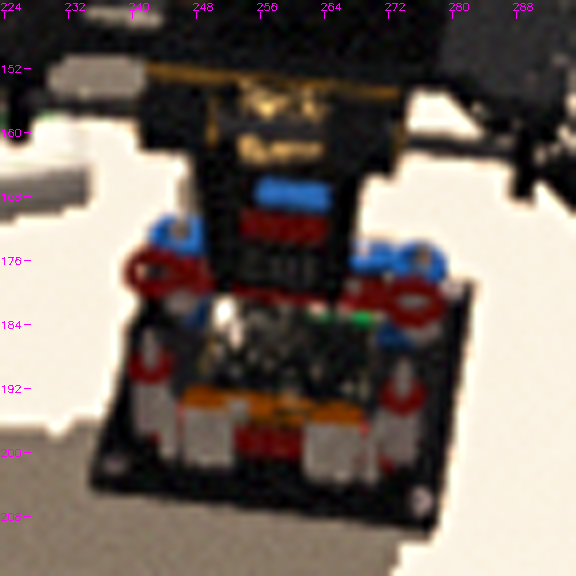

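Request:
apply_moves([
  [1,[0,0.17,0],0],
  [1,[1,0.17,0],0],
  [1,[2,0.17,0],0],
  [1,[2.6,0.17,0],0],
  [1,[3.1,0.17,0],0],
  [1,[3.5,0.17,0],0],
  [1,[3.8,0.17,0],0],
  [1,[4.0,0.17,0],0],
  [1,[4.0,0.17,0],0],
  [1,[4.0,0.17,0],0],
])

```text
t: 41.12
eef_pos: [472.8, -16.9, 241.3]
tcp_rot: [0.439, 1.571, 0.332]
ft_force: [0.2, 0.8, -1.0]
opening: 0.334
```

Free of contact force at full depth; release, rise and look.

Request:
apply_moves([
  [1,[0.05,0,0],0],
  [0.3,[0.05,0,0],0],
  [0.1,[0.05,0,0],0],
  [0.1,[0.05,0,0],0],
  [0.1,[-1,0,0],0],
  [0,[-4,0,0],0],
  [0,[-9,0,0],0],
  [0,[-14,0,0],0],
  [0,[-14,0,0],0],
  [0,[-14,0,0],0],
  [0,[-14,0,0],0],
])

```text
t: 42.5
eef_pos: [472.7, -16.9, 380.2]
tcp_rot: [3.042, 1.569, 2.935]
ft_force: [-0.2, 0.2, -0.2]
opening: 0.495
```

```bash
python3 - <<'E'
from h import *
plan(473,-18,51,83.8)
a=shot('side','s13'); i=cv2.imread('pics/s13.png')
f=lambda x0,y0:cv2.resize(i[y0:y0+64,x0:x0+64],None,fx=6,fy=6,interpolation=cv2.INTER_CUBIC)
cv2.imwrite('pics/x13.png',np.hstack([f(228,156),f(316,166)]))
M=R.from_euler('z',-6.2,degrees=True).as_matrix()
for x in(-30,30): print(x,[np.round((np.array(w2pix(a,np.array([502.3,-20.4,49])+M@[x,s,0]))-[228,156])*6+2.5) for s in(44,-44)])
E
```

```text
target (473, -18, 51, 83.8) shift cm [13.91 -0.1   0.07] turn 0.0 | jaw now 83.8 pos [472.7 -16.9 380.2] j1,6 [-0.18 -1.64] op 0.495 t 42.5 F [-0.2  0.2 -0.2]
-30 [array([ 87., 192.]), array([277., 215.])]
30 [array([111., 103.]), array([293., 124.])]
```

View pics/x13.png

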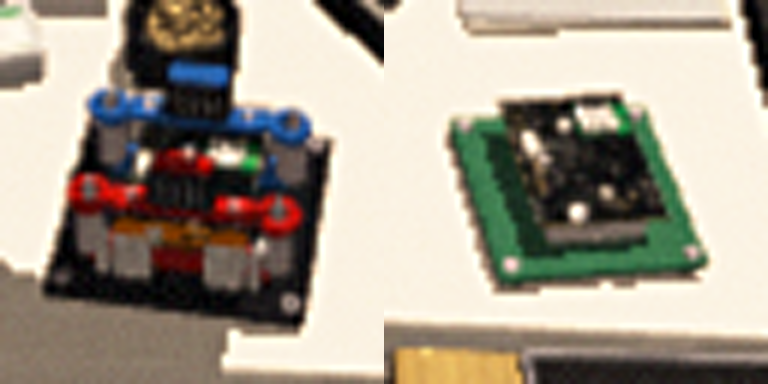

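```bash
python3 -c "
from h import *
print(job.job_done())"
```

```text
the job is handed in; nothing more can be done
None
```

The whole sequence ran without a failed grasp or fit, and I handed the job in at about 42.5 s of the 144 s allowed. The hand-in itself gives no verdict.

**What I did:** I laid the red and then the blue bar in the tray. The finished board went onto the green cradle and the waiting board into the nest. Then I put the blue and the red bar back on their own pins.

**Last checks in the side camera:**
- **Bars:** all four eyes lie within about 2 crop pixels (roughly 1 mm) of where fully seated bars should appear. Both went down over the pins with no contact force showing.
- **Finished board:** measured right after it was set down, it was about 1 mm from the green cradle's centre. The last picture shows it still level on the rails.
- **Waiting board:** it appears level, with its connector within about 0.6 pixel (2 mm at most) of where the finished board's connector had been in the nest.
- **Gripper:** it was open and well clear of everything.

**Disagreement:** while the waiting board was in the hand, the tape edge suggested it sat about 4 mm forward along its length. Its connector suggested only about 1 mm. I corrected by about 1.7 mm, and the later nest picture showed the board seated.

I did not measure the bottle or the tip cleaner separately. The cleaner was upright in the last pictures, and the hand never came near either of them.

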